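Pack the wedge tampers head to tail in their tray

ROBOT

A 7-joint arm with a two-finger parallel gripper is mounted at the origin on the work surface. World frame = base frame: x ahead of the robot, y to its left, z up, the work surface at z = 0. Lengths are in m, angles in rad, forces in N, time in s.
With the tool pointing down it reaches from about 0.35 to 0.9 m from the base axis. Payload 19.9 kg.
Tool frame: the origin (TCP) lies between the finger pads; the fingertips stand 19 mm ahead of it and the grasp point (between the pads) is the TCP; z points along the fingers, y is the direction in which the jaws open and shut (so a half turn about z gives the same grasp; the last joint's range is limited). The gripper opens to 94 mm and grips with 3 to 60 N. Pads are 16 mm wide; open, the fingers measure 119 mm over their backs; the gripper's body (75 mm by 177 mm) begins 78 mm behind the grasp point.
Start: joints at [1.202, 0.417, -0.01, 1.614, 0.005, 1.111, -0.053], TCP at [0.201, -0.592, 0.224] pointing down, gripper open.
Joint ranges: [-2.81, 2.81], [-0.39, 2.02], [-1.27, 1.25], [0.06, 2.57], [-1.19, 4.33], [0.19, 2], [-2.82, 2.82]. Speed limits (rad/s): [1.89, 1.89, 2.39, 2.39, 3.01, 3.01, 3.01].

INTERFACE

Orientations are given as a 3x3 rotation matrix whose columns are the frame's x, y, z axes.
In Python, from rig import robot gives the robot as it stands. Calls block until the motion is done:
- robot.move_ptp(position, orientation): joint-space move of the TCP to a pose.
- robot.move_linear(position, velocity=0.15, frame=None, threshold=None): straight line of the TCP; frame=None keeps the orientation; velocity is the mean speed in m/s. With threshold (N) it stops when the force on the tool has changed by that much, and returns True; else False.
- robot.goto_joints(angles): joint-space move.
- robot.gripper_to(opening): finger opening in m; the grip force is fixed at half the most; returns when the fingers have stopped.
- robot.pause(seconds).
- robot.ik(position, orientation): joint angles nearest the present ones, or None.
- robot.get_state(): the state.
- robot.grab_frame(name): name is "scene" or "top" or "wrist"; returns the picture (480x640x3 uint8, red, green, blue); there is no depth.
- robot.camera_info(name): a dict with "fx", "fy", "cx", "cy" (pixels), "rvec" (rotation vector, rad) and "tvec" (3), from world to camera coordinates, as OpenCV has them. Camera axes: x right, y down, z forward; pixel columns grow to the right and rows downward; lengths in m; the calibration is good to about 2 mm. A picture is of the moment at which its call begins: read the wrist's pose just before it. camera_info takes no time and is no camera call; for the wrist camera it gives the pose at the moment of the call.
A pose or a line that the arm cannot do raises robot.PlanningError and nothing moves.
- robot.sign_off(): hands the job in, once; it reports no verdict.
The state is a dict: "time": time; "qpos": joint angles; "joint_vel": joint speeds; "effort": joint torques, N m; "ee_pos": TCP position; "tool_rot": TCP orientation; "force": force on the tool from outside, world axes, zero at the start; "moment": the same for the moment, N m; "opening": finger opening in m.
Only numpy, scipy, OpenCV 4.12 (cv2) and the standard library are available. Lean on these libraries where they do the work, as an engineer would, in place of code of your own. Each camera call takes 0.05 s, during which the arm holds its last target. There are 200 camera calls.

TASK

Put the two full-size wedge-soled wooden tamping blocks away in the empty bay of the storage tray, head to tail like the pair in the bay beside it, so that slanting side faces slanting side, the straight sides lie along the sides of the bay and together they fill the rectangle. Both must lie flat on the tray's floor, handles up; the oblong block and the small wedge do not belong there.

Things in the scene. Friction and masses are not known exactly. Their poses are not given: they have to be found in the camera images.
- bay (a point): Floor centre of the empty bay of a fixed dark wood tray: 144 mm long (x) by 112 wide (y) inside, z up; floor 5 mm above the table, rims and rib 8 thick, 12 above the floor. The next bay (+y) holds a pair packed as wanted: lengths along x, gaps shared out; the wedge on the -y side has its x along the bay's x, straight side to the -y rim; the +y one is half a turn round. Either wedge may take either place.
- wedge_a_grip (a point): Cedar wedge block, 0.14 kg, loose: flat sole 22 mm thick, 120 long; wide end (64) at x = -52, narrow end (26) at x = +68, straight side y = -24, slanting side y = +40 (wide end) to +2. Square handle 20 x 20 mm, faces along x and y, from the sole's top to 70 mm above the underside. Point: on the handle's axis, 48 mm above the underside, over the centre of mass; x to the narrow end, z up.
- wedge_b_grip (a point): The second full-size wedge block outside the tray, identical to the first: same sizes, handle, point and axes. Not wanted, though they lie about with similar handles: an oblong block (sole 110 x 60 mm) and a small wedge (sole 70 mm long).
Not all that is in view belongs to the job. What is shaped like the part that bears wedge_a_grip but purple is not meant.

How it is judged:
At the end, for the whole second after the job is handed in: Both full-size wedges lie flat in the empty bay (height within 5 mm, tilt under 0.06 rad), along it within 12 degrees, straight sides outward: from each, the bay centre is 4 to 38 mm to its slanting side (+y), -10 to 26 mm along its x (wherever they fit flat); released, at rest (x of bay in the frame of wedge_a_grip between -0.01 and 0.026 m and y of bay in the frame of wedge_a_grip between 0.004 and 0.038 m and z of bay in the frame of wedge_a_grip between -0.053 and -0.043 m and angle between the x axis of each of wedge_a_grip, wedge_b_grip and the x axis of bay, either way round below 0.21 rad and angle between each of wedge_a_grip, wedge_b_grip's own z axis and vertical below 0.06 rad and contact force between each of wedge_a, wedge_b and the fingers below 0.05 N and linear speed of each of wedge_a, wedge_b below 0.02 m/s and angular speed of each of wedge_a, wedge_b below 0.1 rad/s and x of bay in the frame of wedge_b_grip between -0.01 and 0.026 m and y of bay in the frame of wedge_b_grip between 0.004 and 0.038 m and z of bay in the frame of wedge_b_grip between -0.053 and -0.043 m); the robot touches nothing.
It also fails if it takes over 61 s, if anything falls off the work surface, if the arm or the gripper's body presses on something with over 40 N, if the wrist force passes 120 N, or if a joint passes its speed limit or range.

## Working session

There is one attempt and no reset: what is moved stays moved. The work goes in short steps, each a Python script; the robot and the scene stay as the last script left them, time stands still between calls to the robot, and variables do not carry over. Pictures are saved under pics/ and viewed, on a budget of 10 in all, crops included, one or two more only if the job needs it, and the job is handed in when it is done.

```bash
mkdir -p pics; ls; python3 - <<'E'
from rig import robot
import cv2
for n in ("top","scene"):
    cv2.imwrite(f"pics/{n}0.png",robot.grab_frame(n)[:,:,::-1]); print(n,robot.camera_info(n))
print(robot.get_state()["time"])
E
```

```text
pics
top {'fx': 608.5221748877307, 'fy': 608.5221748877307, 'cx': 308.3077220717594, 'cy': 241.77901465861163, 'rvec': array([ 2.14610807, -2.12104542,  0.16949485]), 'tvec': array([-0.09312421,  0.46785683,  1.03415988])}
scene {'fx': 578.2563065862042, 'fy': 578.2563065862042, 'cx': 329.77764286972564, 'cy': 230.43915449149583, 'rvec': array([ 0.82368554,  2.4083045 , -1.2394914 ]), 'tvec': array([ 0.42325948, -0.07475777,  1.12212949])}
0.1
```

View pics/top0.png

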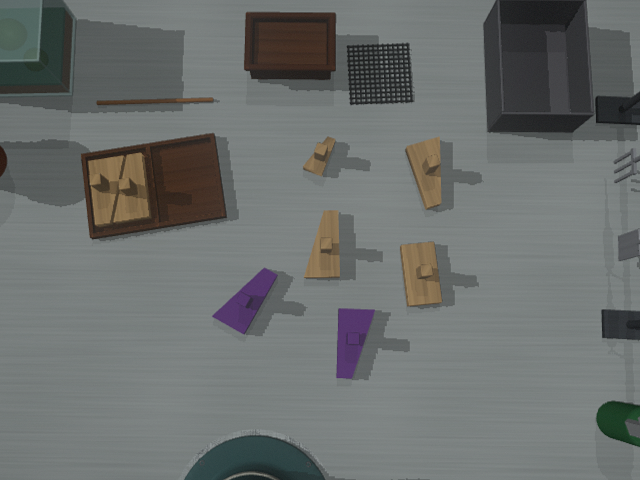

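View pics/scene0.png

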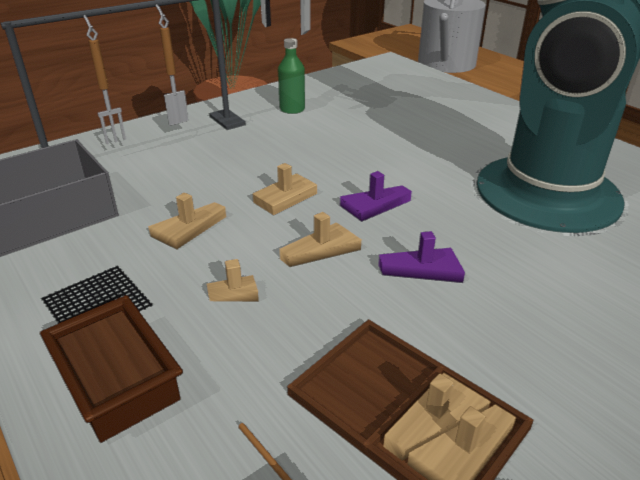

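The lookalikes in the top view are:
- full-size wedges at (325,245) and (427,172), which are the two I want
- small wedge at (320,155)
- oblong block at (421,272)
- purple wedges at (245,300) and (352,340)
- the already packed pair at (110,185)

I'll fit the poses by silhouette and check the result in one crop.

```bash
cat > h.py <<'E'
import numpy as np, cv2
from scipy.optimize import minimize
SOLE=np.array([[-.052,-.024],[.068,-.024],[.068,.002],[-.052,.04]])
HAND=np.array([[-.01,-.01],[.01,-.01],[.01,.01],[-.01,.01]])
TRAY=np.array([[-.08,-.064],[.08,-.064],[.08,.184],[-.08,.184]])
def prism(p,z0,z1): return np.vstack([np.c_[p,np.full(4,z)] for z in (z0,z1)])
WEDGE=[prism(SOLE,0,.022),prism(HAND,.022,.07)]
TR=[prism(TRAY,0,.017)]
def proj(P,pose,c):
    x,y,a=pose; R=np.array([[np.cos(a),-np.sin(a),0],[np.sin(a),np.cos(a),0],[0,0,1]])
    K=np.array([[c['fx'],0,c['cx']],[0,c['fy'],c['cy']],[0,0,1]])
    return cv2.projectPoints((P@R.T+[x,y,0]).astype(float),c['rvec'],c['tvec'],K,None)[0][:,0]
def render(parts,pose,c,S=4,shape=(480,640)):
    m=np.zeros((shape[0]*S,shape[1]*S),np.uint8)
    for P in parts:
        cv2.fillConvexPoly(m,np.round(cv2.convexHull(((proj(P,pose,c)+.5)*S-.5).astype(np.float32))).astype(int),255)
    return cv2.resize(m,shape[::-1],interpolation=cv2.INTER_AREA)/255.
def fit(mask,parts,p0,c):
    s=np.array([.01,.01,.1])
    f=lambda u:np.abs(render(parts,p0+u*s,c)-mask).sum()/mask.sum()
    best=None
    for k in range(2):
        u0=np.zeros(3) if best is None else best.x
        best=minimize(f,u0,method='Nelder-Mead',options=dict(initial_simplex=u0+np.vstack([np.zeros(3),np.eye(3)])/(1+2*k),xatol=.005,fatol=1e-4))
    return np.array(p0)+best.x*s,best.fun
def pix2w(uv,z,c):
    R=cv2.Rodrigues(c['rvec'])[0]; o=-R.T@c['tvec']
    d=R.T@np.array([(uv[0]-c['cx'])/c['fx'],(uv[1]-c['cy'])/c['fy'],1]); return (o+d*(z-o[2])/d[2])[:2]
def comp(m,uv):
    n,l=cv2.connectedComponents(m.astype(np.uint8)); return (l==l[uv[1],uv[0]]).astype(float)
E
python3 - <<'E'
from h import *
from rig import robot
im=cv2.imread("pics/top0.png"); c=robot.camera_info("top")
hsv=cv2.cvtColor(im,cv2.COLOR_BGR2HSV)
H,S,V=cv2.split(hsv)
wood=((H<25)&(S>70))
out=im.copy(); res={}
for n,uv,parts,a in (("a",(325,258),WEDGE,0),("b",(430,185),WEDGE,np.pi),("tray",(180,160),TR,.12)):
    m=comp(wood,uv)
    if n=="tray":
        m=cv2.morphologyEx(m,cv2.MORPH_CLOSE,np.ones((9,9)))
    p0=[*pix2w((325,258) if n=="a" else (430,165) if n=="b" else (190,180),.02,c),a]
    p,e=fit(m,parts,np.array(p0),c); res[n]=p; print(n,int(m.sum()),p0,p.round(4),round(e,3))
    for P in parts:
        cv2.polylines(out,[np.round(proj(P[4:],p,c)).astype(int)],True,(0,255,0) if n!="tray" else (255,255,0),1)
np.save("res.npy",np.array([res[k] for k in ("a","b","tray")]))
cv2.imwrite("pics/fit.png",cv2.resize(out[120:300,70:470],(800,360),interpolation=cv2.INTER_NEAREST))
E
```

```text
a 1669 [np.float64(0.44292856121839785), np.float64(-0.11764854957869153), 0] [ 0.4625 -0.1181  0.027 ] 0.046
b 1716 [np.float64(0.6167949421028681), np.float64(-0.30836431370011064), 3.141592653589793] [ 0.61   -0.3039  3.4477] 0.048
tray 11462 [np.float64(0.5837167918555884), np.float64(0.12973973089823904), 0.12] [0.5879 0.1402 0.1805] 0.04
```

View pics/fit.png

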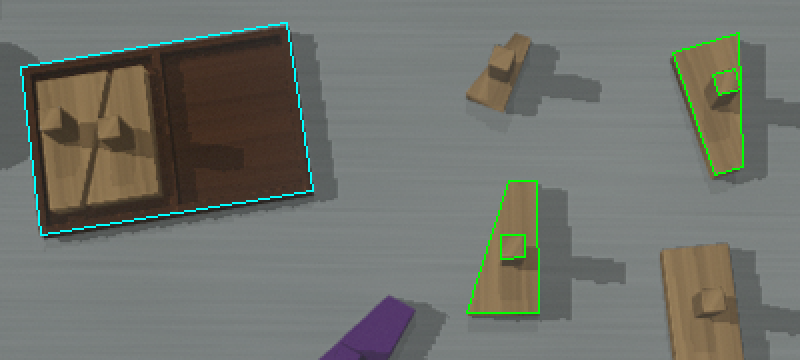

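The crop shows the fits sit well on the two wedges and the tray. The wedges are at crop (510,250) and (715,105), and the empty bay is at crop (235,115). I'll go above A and look from close by.

```bash
cat >> h.py <<'E'
def tool(yaw,s):
    y=s*np.array([-np.sin(yaw),np.cos(yaw),0]); z=np.array([0,0,-1.]); return np.c_[np.cross(y,z),y,z]
E
python3 - <<'E'
from h import *
from rig import robot
r=np.load("res.npy"); a=r[0]
for s in (1,-1):
    for p in r: print(s,np.round(robot.ik([p[0],p[1],.17],tool(p[2]-(np.pi if p[2]>2 else 0),s)),2))
s=min((1,-1),key=lambda s:abs(robot.ik([a[0],a[1],.17],tool(a[2],s))[6]))
robot.move_ptp([a[0],a[1],.17],tool(a[2],s))
robot.gripper_to(.06)
c=robot.camera_info("wrist"); im=robot.grab_frame("wrist")[:,:,::-1].copy()
for P in WEDGE: cv2.polylines(im,[np.round(proj(P[4:],a,c)).astype(int)],True,(0,255,0),1)
cv2.imwrite("pics/w1.png",im); print(s,robot.get_state()["time"],robot.get_state()["qpos"])
E
```

```text
1 [ 0.83  0.3  -0.75  2.01  0.25  0.93  1.55]
1 [ 0.88  0.67 -0.71  1.49  0.46  1.15  1.97]
1 [ 0.44  0.66 -1.03  1.69  0.61  1.15  0.99]
-1 [ 0.51  0.24 -0.37  2.02  0.11  0.9  -1.46]
-1 [ 0.53  0.57 -0.17  1.5   0.1   1.07 -0.92]
-1 [ 0.3   0.56 -0.8   1.7   0.45  1.08 -2.03]
-1 2.8083 [ 0.51214804  0.24019461 -0.36998399  2.01569296  0.10971878  0.90427377
 -1.45993631]
```

View pics/w1.png

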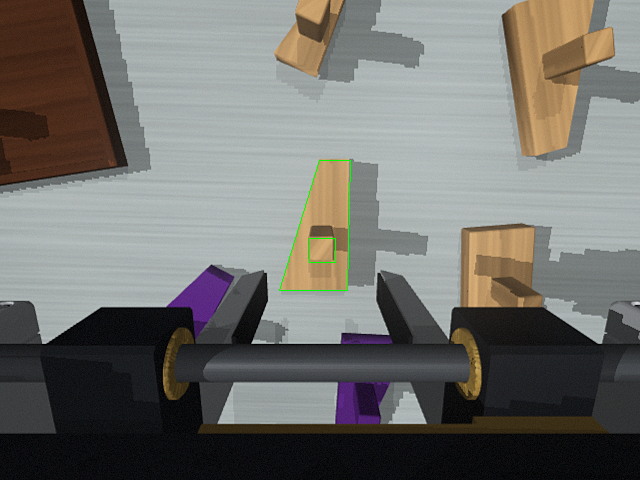

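The projected outline matches the wedge in the wrist view, with the handle top at (321,250). I'll grasp it, lift it, go above the bay and look again.

```bash
python3 - <<'E'
from h import *
from rig import robot
a,b,t=np.load("res.npy")
robot.move_linear([a[0],a[1],.049],velocity=.12)
robot.gripper_to(0.0)
print(robot.get_state()["opening"])
robot.move_linear([a[0],a[1],.15],velocity=.2)
ct,st=np.cos(t[2]),np.sin(t[2]); R=np.array([[ct,-st],[st,ct]])
g=t[:2]+R@[-.008,-.0247]
robot.move_ptp([*g,.12],tool(t[2],-1))
s=robot.get_state(); print(s["ee_pos"],g,s["opening"],s["force"],s["time"])
c=robot.camera_info("wrist"); im=robot.grab_frame("wrist")[:,:,::-1].copy()
for w,col in ((.064,(255,255,0)),(.056,(0,255,255))):
    P=np.array([[-.08 if w==.064 else -.072,-w],[.08 if w==.064 else .072,-w],[.08 if w==.064 else .072,.056],[-.08 if w==.064 else -.072,.056]])
    cv2.polylines(im,[np.round(proj(np.c_[P,np.full(4,.017)],t,c)).astype(int)],True,col,1)
P=WEDGE[0][:4]+[0,0,.12-.048]
cv2.polylines(im,[np.round(proj(P,[*g,t[2]],c)).astype(int)],True,(0,255,0),1)
cv2.imwrite("pics/w2.png",im)
E
```

```text
0.01973975556755313
[0.58428746 0.11255814 0.11960935] [0.58451163 0.11443722] 0.01997632017195133 [-0.43604465 -0.81540168 -2.48561441] 6.3583
```

View pics/w2.png

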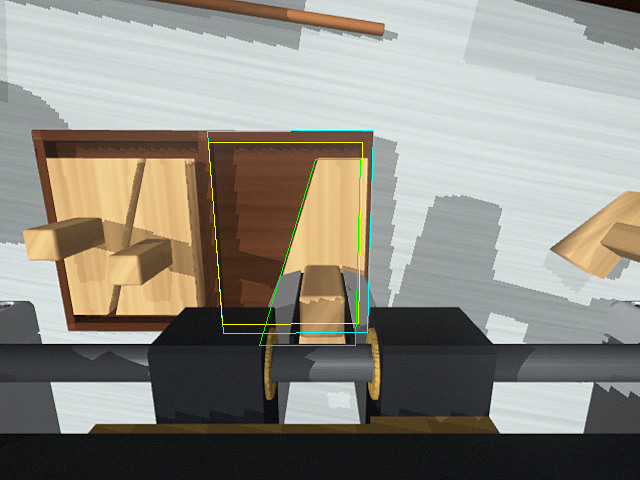

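The bay outline agrees with the picture (x 208–373, y 131–333), and the wedge is over its lane with its narrow end at (340,158). I'll lower it, release, then go to B.

```bash
python3 - <<'E'
from h import *
from rig import robot
a,b,t=np.load("res.npy")
ct,st=np.cos(t[2]),np.sin(t[2]); R=np.array([[ct,-st],[st,ct]])
g=t[:2]+R@[-.008,-.0247]
robot.pause(.3); print(robot.get_state()["ee_pos"])
hit=robot.move_linear([*g,.055],velocity=.06,threshold=12)
s=robot.get_state(); print(hit,s["ee_pos"],s["force"],g)
if s["ee_pos"][2]<.060:
    robot.gripper_to(.034); robot.move_linear([*g,.16],velocity=.15)
    robot.move_ptp([b[0],b[1],.17],tool(b[2]-np.pi,-1))
    robot.gripper_to(.06)
c=robot.camera_info("wrist"); im=robot.grab_frame("wrist")[:,:,::-1].copy()
for p in (b,[*g,t[2]]):
  for P in WEDGE: cv2.polylines(im,[np.round(proj(P[4:]+[0,0,0 if p is b else .005],p,c)).astype(int)],True,(0,255,0),1)
it=robot.grab_frame("top")[:,:,::-1]
print(robot.get_state()["time"])
cv2.imwrite("pics/w3.png",np.hstack([cv2.resize(im,(400,300)),cv2.resize(it[100:250,60:260],(400,300))]))
E
```

```text
[0.58459743 0.11379116 0.12023699]
False [0.58474275 0.11450571 0.05537951] [ 0.50446849  0.7864495  -2.13555439] [0.58451163 0.11443722]
11.4917
```

View pics/w3.png

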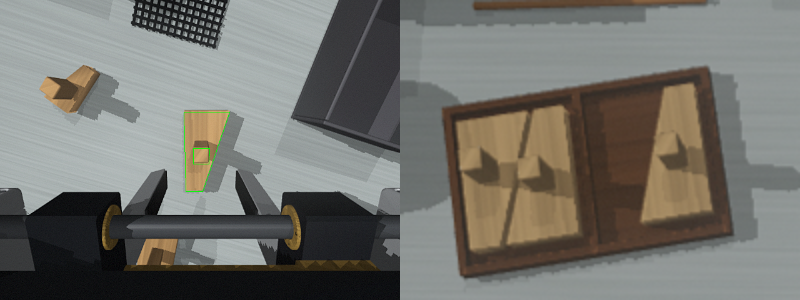

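On the right, wedge A lies in its lane with its handle at (672,148). On the left, the outline matches wedge B, with its handle at (201,153). I'll grasp B and place it, using a force guard.

```bash
python3 - <<'E'
from h import *
from rig import robot
a,b,t=np.load("res.npy")
ct,st=np.cos(t[2]),np.sin(t[2]); R=np.array([[ct,-st],[st,ct]])
g=t[:2]+R@[.008,.0247]
robot.move_linear([b[0],b[1],.049],velocity=.12)
robot.gripper_to(0.0); print(robot.get_state()["opening"])
robot.move_linear([b[0],b[1],.17],velocity=.2)
robot.move_ptp([*g,.15],tool(t[2],-1))
robot.pause(.4)
robot.move_linear([*g,.085],velocity=.1)
robot.pause(.2)
hit=robot.move_linear([*g,.055],velocity=.04,threshold=12)
s=robot.get_state(); print(hit,s["ee_pos"],s["force"],g,s["opening"],s["time"])
if s["ee_pos"][2]<.060:
    robot.gripper_to(.032); robot.move_linear([*g,.17],velocity=.15)
    robot.goto_joints([1.202,.417,-.01,1.614,.005,1.111,-.053])
it=robot.grab_frame("top")[:,:,::-1]; sc=robot.grab_frame("scene")[:,:,::-1]
print(robot.get_state()["time"])
cv2.imwrite("pics/w4.png",np.hstack([cv2.resize(it[100:250,60:260],(400,300)),cv2.resize(sc[300:480,280:520],(400,300))]))
cv2.imwrite("pics/top_end.png",it)
E
```

```text
0.01986564216086992
False [0.59152995 0.16600419 0.05519486] [ 0.08569676 -0.25424761 -2.695108  ] [0.5913828  0.16590709] 0.019733232542468466 18.125
22.5667
```

View pics/w4.png

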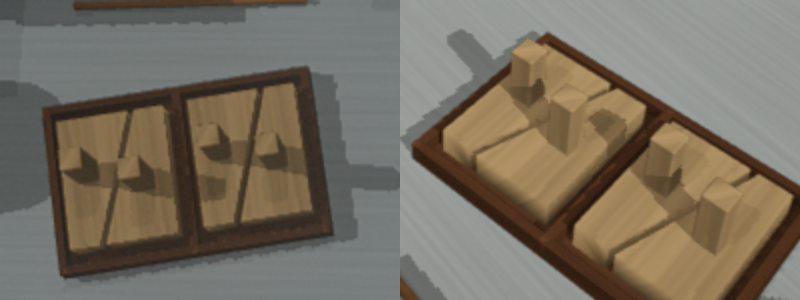

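Both wedges now lie flat in the bay, head to tail like the pair beside them, with handles at (208,138) and (268,148) in the left crop. The arm is clear, so I'll hand the job in.

```bash
python3 - <<'E'
from rig import robot
print(robot.sign_off())
E
```

```text
the job is handed in; nothing more can be done
None
```

Both full-size wedges are in the empty bay, head to tail like the pair beside them, and the job is handed in. I found the wedges and the tray by fitting their outlines in the top camera, then gripped each wedge by its handle. Wedge A went to the -y side of the bay and wedge B to the +y side, turned half round.

- **Descents:** neither one triggered the force guard, and both ended within 0.5 mm of the planned release pose, at a TCP height of 55 mm.
- **Final pictures:** the top and scene views show both wedges flat, straight sides outward, with even gaps. I judged this by eye and did not re-fit their poses after release.
- **Arm and time:** the arm was back at its start pose and clear of everything, with the clock at about 22.6 s of the 61 s allowed.
- **One disagreement:** above the bay, wedge A showed a few pixels off its predicted outline while the arm was still settling. The TCP was 1.9 mm off at that point, and this was gone by release.

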